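# Pointing check before starting the melter

## Robot

A 6-joint arm with a two-finger parallel gripper is mounted at the origin on a cart in front of the work surface, level with it; the furniture and walls round the work are solid. World frame = base frame: x ahead of the robot, y to its left, z up, the work surface at z = 0. Lengths are in mm, angles in rad, forces in N, time in s.
With the tool pointing down it reaches from about 275 to 1000 mm from the base axis. Payload 8.4 kg.
Tool frame: the origin (TCP) lies on the centre line of the jaws, within the pads' length; the fingertips stand 17 mm ahead of it and the grasp point (between the pads) lies 2 mm behind it (r.tcp_to_tips is the z of the fingertips in the tool frame, in mm); z points along the fingers, y is the direction in which the jaws open and shut (so a half turn about z gives the same grasp; the last joint's range is limited). The gripper opens to 85 mm and grips with 20 to 120 N. Pads are 22 mm wide; open, the fingers measure 114 mm over their backs; the gripper's body (76 mm by 85 mm) begins 54 mm behind the grasp point. The pads swing forward as they close: fully open they stand 13 mm farther back than shut.
Start: joints at [-1.35, 0.353, 1.633, -0, 1.155, -0.002], TCP at [138.099, -609.554, 248.281] pointing down, gripper open.
Joint ranges: [-2.63, 2.63], [-0.92, 2.1], [0.06, 2.66], [-1.3, 4.44], [0, 2.69], [-3.02, 3.02]. Speed limits (rad/s): [2.22, 2.22, 2.79, 3.14, 3.14, 3.14].

## Interface

Orientations are given as [roll, pitch, yaw] about the fixed x, y, z axes, in that order (R = Rz(yaw) Ry(pitch) Rx(roll)).
In Python, from rig import r, cams, job gives the robot as it stands.
- The arm moves only by the tool drive_tool, never from a script. Its argument "deltas" is a list of rows, each a list of 4 numbers: the shift along the tool's x, y, z in cm, then the turn about the tool's z in rad. In form: [[x, y, z, roll], ...]. A call has 1 to 12 rows; each row shifts and turns the commanded pose from where the row before left it, along the tool's axes as they then stand; what a row does not reach is not made up. A row lasts 1/12 s, in which the tool goes at most 41.7 mm and 7.16 degrees, less where a joint would pass 70% of its speed; a pose out of reach is approached as far as the arm can. A call with a gripper value outside its range is refused whole. "jaw" is the closure, from 0 (fully open) to 1 (shut), set as the call begins (left out, the last holds). The fingers move at their own pace and stop on an object; "force" is the grip in N (left out, the last holds). Time passes only in rows, so rows that do not move let the fingers close. It gives the time, the measured TCP pose, the force and the opening at its end, in the units of the state.
- r.sense(): the state, without advancing time (a new reading comes with each control period).
- cams.grab_frame(name): name is "scene" or "top" or "wrist"; returns (picture, depth): 400x640x3 uint8, red, green, blue; 400x640 float32, mm along the optical axis (not along the pixel's ray), 0 where there is no reading.
- cams.camera_params(name): a dict with "fx", "fy", "cx", "cy" (pixels), "k1" (the pictures are not rectified: a ray, as slopes to the right and down, at radius r is drawn at 1 + k1 r^2 times it, then the intrinsics apply), "R" (3x3) and "t" (3): a world point X has camera coordinates R X + t. Camera axes: x right, y down, z forward; pixel columns grow to the right and rows downward; lengths in mm; the calibration is good to about 2 mm. A picture is of the moment at which its call begins: read the wrist's pose just before it. camera_params takes no time and is no camera call; for the wrist camera it gives the pose at the moment of the call.
- job.sign_off(): hands the job in, once; it reports no verdict.
The state is a dict: "clock": time; "qpos": joint angles; "qvel": joint speeds; "joint_efforts": joint torques, N m; "eef_pos": TCP position; "tcp_rot": TCP orientation; "contact_force": force on the tool from outside, world axes, zero at the start; "wrist_torque": the same for the moment, N m; "opening": opening from 0.0 (shut) to 1.0 (fully open).
Only numpy, scipy, OpenCV 4.12 (cv2) and the standard library are available. Lean on these libraries where they do the work, as an engineer would, in place of code of your own. Each camera call takes 0.05 s, during which the arm holds its last target. There are 200 camera calls.

## Task

Do the pointing check before the melter is started: point down at the middle of the timer on the open table (not the one at the back by the spray bottle) with the fingertips two or three centimetres above it and stay there for two seconds, then point the same way at the rocker switch of the power strip for two seconds, in both cases without touching anything. Then press the black start button on the small dark grey box all the way down and let it come up again. Leave everything else where it is; nothing is to be picked up.

Things in the scene. Friction and masses are not known exactly. Their poses are not given: they have to be found in the camera images.
- timer: Round white dial timer, 64 mm across, 38 mm high over its raised bar grip (the bar is 40 x 8 mm; the round body below it is 27 mm high), loose. Origin: centre of its underside, on the table; z is up. It stands in the open part of the table, left or right of the block of tins; another such timer in the back right corner, beside the spray bottle, is not meant. The left half of the table is 1 mm higher than the right.
- timer_top (a point): The point to indicate on the timer: centre of the top of the bar grip, 38 mm above the table.
- power_strip: Long pale power strip lying flat, 51 mm wide (its x), 265 mm long without the cable stub (its y, from -122 to +143 mm), top 34 mm above the table, loose. Origin: on the table under its middle; z is up. Its rocker switch is near the -y end, 92 mm from the origin.
- strip_switch (a point): The point to indicate on the power strip: middle of its small rocker switch (about 24 x 12 mm, the only switch on it, the sockets are the other marks), 38 mm above the table; the rocker's high edge stands 39 mm above the table.
- start_station: Small dark grey push-button box fixed to the table, 76 mm (x) x 96 mm (y), cover 40 mm above the table, with one round button on its middle and a short black blanked cable gland on its +x side. Origin: on the table under its middle.
- start_button_top (a point): Centre of the top face of the button: black cap 32 mm across in a round steel collar 48 mm across (collar top 52 mm above the table); at rest the cap's top is 62 mm above the table. It moves with the button.
- start_button (a joint): How far the button is pressed, in m: 0 up, 0.006 fully down; spring-loaded upward, starts moving at about 1.5 N and is fully down at 5 N; it comes up by itself when released.
- tin_a: Bystander: open round balm tin, 70 mm across, 31 mm high, loose. Origin: centre of its underside.
- lid_a: Bystander: round bamboo lid lying liner up, 71 mm across, 17 mm high, loose. Origin: centre of its underside.
- marker: Bystander: marker pen lying on the table, 132 mm long (its y), 19 mm wide, 16 mm high, loose. Origin: under its middle.
- spatula: Bystander: small spatula lying on the table, 231 mm long (its y), 22 mm wide, 16 mm high, loose. Origin: under its middle.
Mind the look-alikes: they are no part of the job. Leave any blue look-alike of the timer alone.

How it is judged:
By the outcome, as a careful person would: the job done as asked, in the order asked, and still so for the second after the job is handed in, with the robot touching nothing.
It also fails if it takes over 56 s, if anything falls off the work surface, if the arm or the gripper's body presses on something with over 40 N, if the wrist force passes 120 N, or if a joint passes its speed limit or range.

## Working session

There is one attempt and no reset: what is moved stays moved. The work goes in short steps, Python scripts to look and compute and a tool call to move; the robot and the scene stay as the last step left them, time stands still between calls to the robot, and variables do not carry over. Pictures are saved under pics/ and viewed, about 8 in all and at most 12, crops included, and the job is handed in when it is done.

Besides the shell and the picture viewer there is one more tool, called after "Request:" as name([rows], argument=value, ...), one row to a line, values as JSON. drive_tool: Moves the arm, as the interface text tells. Its arguments: {"type":"object","properties":{"deltas":{"type":"array"},"jaw":{"type":"number"},"force":{"type":"number"}},"required":["deltas"]}

```bash
ls; mkdir -p pics; cat > h.py <<'E'
import numpy as np, cv2
from rig import r, cams, job
def grab(name, fn=None):
    p=cams.camera_params(name); im,d=cams.grab_frame(name)
    if fn: cv2.imwrite('pics/'+fn, im[:,:,::-1])
    return im,d,p
def ray(p,u,v):
    K=np.array([[p['fx'],0,p['cx']],[0,p['fy'],p['cy']],[0,0,1.]])
    x=cv2.undistortPoints(np.array([[[u,v]]],float),K,np.array([p['k1'],0,0,0.]))[0,0]
    R=np.array(p['R']);t=np.array(p['t'])
    return -R.T@t, R.T@np.array([x[0],x[1],1])
def onplane(p,u,v,z):
    o,d=ray(p,u,v); return o+d*(z-o[2])/d[2]
E
python3 - <<'E'
from h import *
for n in('scene','top'):
    im,d,p=grab(n,n+'1.png'); np.save(n+'1d.npy',d); import pickle; pickle.dump(p,open(n+'1.pkl','wb'))
    print(n,p)
s=r.sense();print(s)
E
```

```text
pics
scene {'fx': 478.73175087958566, 'fy': 478.73175087958566, 'cx': 319.6914900118747, 'cy': 203.2024586765329, 'k1': -0.052807034738129005, 'R': array([[-0.9060788 , -0.42307836, -0.00508969],
       [-0.30737266,  0.66645092, -0.6792387 ],
       [ 0.29076322, -0.61387936, -0.73389978]]), 't': array([ 474.01668969,  229.07845088, 1480.12712331])}
top {'fx': 464.3469829772084, 'fy': 464.3469829772084, 'cx': 317.9848725977608, 'cy': 203.05033236809393, 'k1': -0.07364328426928761, 'R': array([[-0.02652619, -0.99956622, -0.01279549],
       [-0.99452852,  0.02768197, -0.10073103],
       [ 0.10104154,  0.01005347, -0.99483141]]), 't': array([  -6.28843704,  553.01213991, 1560.71323637])}
{'clock': 0.1, 'qpos': array([-1.35039715e+00,  3.53587983e-01,  1.63407894e+00,  6.98527898e-06,
        1.15521967e+00, -2.42611790e-03]), 'qvel': array([-0.00049596, -0.00176136, -0.00211067,  0.00131326, -0.00152499,
        0.00054345]), 'joint_efforts': array([ 1.67157680e-06, -6.06355906e+01, -3.42820609e+01, -2.47331866e-05,
        3.95932206e-03, -5.28239298e-06]), 'eef_pos': array([ 138.00958743, -609.13733304,  247.62286528]), 'tcp_rot': array([-3.14029874e+00, -9.52627490e-06,  2.22822459e-01]), 'contact_force': array([0.1893595 , 0.60214639, 0.01240205]), 'wrist_torque': array([ 0.02605532, -0.00090993, -0.00215665]), 'opening': 1.0029995216989251}
```

View pics/top1.png

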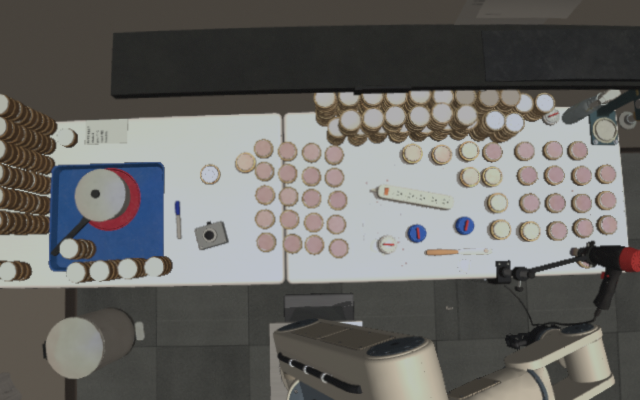

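View pics/scene1.png

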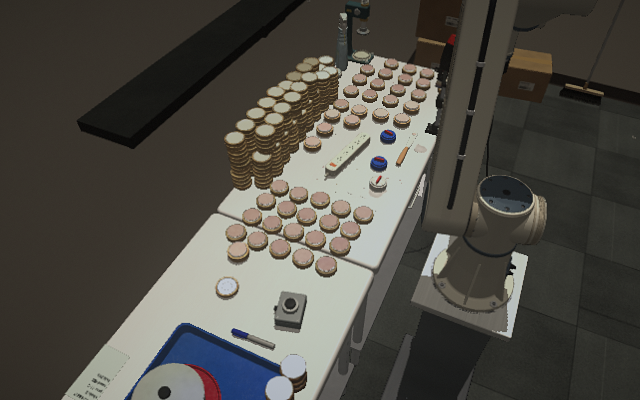

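```bash
python3 - <<'E'
import cv2,numpy as np
t=cv2.imread('pics/top1.png')
f=lambda x0,y0,x1,y1,s:cv2.resize(t[y0:y1,x0:x1],None,fx=s,fy=s,interpolation=cv2.INTER_CUBIC)
a=f(360,175,480,265,6.6)[:,:790]
b=f(160,150,270,260,2.6)
c=f(500,90,600,190,2.6)
cv2.imwrite('pics/c1.png',cv2.resize(a,(780,585)))
print(0)
E
```

```text
0
```

View pics/c1.png

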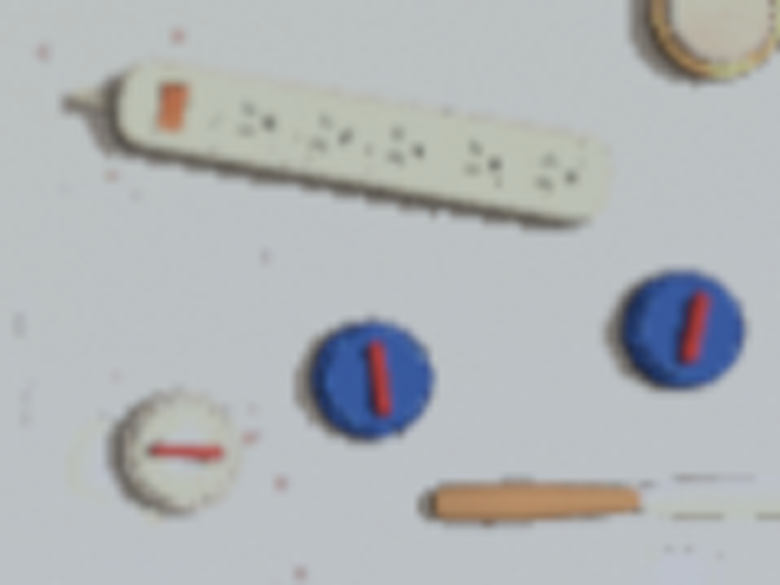

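Candidates in the top view are the white timer with a red bar at (388,244), the blue look-alikes at (417,233) and (465,226), the white lid at (210,174), and the excluded back-right timer at (551,116). I choose (388,244). The orange-red switch is at (387,191). The start box button is near (209,235).

```bash
python3 - <<'E'
from h import *
import pickle
T=cv2.imread('pics/top1.png');S=cv2.imread('pics/scene1.png')
pt=pickle.load(open('top1.pkl','rb'));ps=pickle.load(open('scene1.pkl','rb'))
def red(im,x0,y0,x1,y1):
    h=cv2.cvtColor(im,cv2.COLOR_BGR2HSV)[y0:y1,x0:x1]
    m=((h[...,0]<14)|(h[...,0]>168))&(h[...,1]>90)&(h[...,2]>60)
    ys,xs=np.nonzero(m); return xs.mean()+x0,ys.mean()+y0,len(xs)
def dark(im,x0,y0,x1,y1,th):
    g=im[y0:y1,x0:x1].max(2)<th
    n,l,st,c=cv2.connectedComponentsWithStats(g.astype('uint8'))
    return [(c[i]+[x0,y0],st[i][4]) for i in range(1,n) if st[i][4]>15]
a=red(T,378,236,398,252);b=red(T,378,182,396,200)
print('top',a,onplane(pt,*a[:2],38),b,onplane(pt,*b[:2],38))
a=red(S,368,175,388,192);b=red(S,325,158,342,176)
print('scene',a,onplane(ps,*a[:2],38),b,onplane(ps,*b[:2],38))
for im,p,bx in((T,pt,(198,222,222,248)),(S,ps,(278,292,304,318))):
    for th in(40,55):
        for c,n in dark(im,*bx,th): print('btn',th,c,n,onplane(p,*c,63))
# strip corners
d=np.load('top1d.npy'); print(d[235,209],d[244,388],d[191,387])
a=cv2.resize(T[210:260,185:240],None,fx=8,fy=8,interpolation=cv2.INTER_CUBIC)
b=cv2.resize(S[280:335,265:315],None,fx=7,fy=7,interpolation=cv2.INTER_CUBIC)
o=np.zeros((400,800,3),'uint8');o[:400,:440]=a;o[:385,445:795]=b;cv2.imwrite('pics/c2.png',o)
E
```

```text
top (np.float64(388.72727272727275), np.float64(244.0909090909091), 11) [ 406.00156678 -256.07262833   38.        ] (np.float64(386.04761904761904), np.float64(190.76190476190476), 21) [ 587.22869391 -254.38839039   38.        ]
scene (np.float64(378.15), np.float64(178.85), 20) [ 406.75842757 -249.06494566   38.        ] (np.float64(332.52941176470586), np.float64(164.41176470588235), 17) [ 587.19477917 -250.26623627   38.        ]
btn 40 [207.71428571 234.78571429] 28 [452.60553948 350.16881748  63.        ]
btn 55 [208.69387755 234.7755102 ] 49 [452.55826792 346.8529873   63.        ]
btn 40 [290.21052632 306.26315789] 19 [445.80345515 360.75824275  63.        ]
btn 55 [289.65432099 303.43209877] 81 [451.42501086 353.3116378   63.        ]
btn 55 [292.     311.6875] 16 [433.34094093 373.9935372   63.        ]
1548.7649 1552.8962 1572.1274
```

View pics/c2.png

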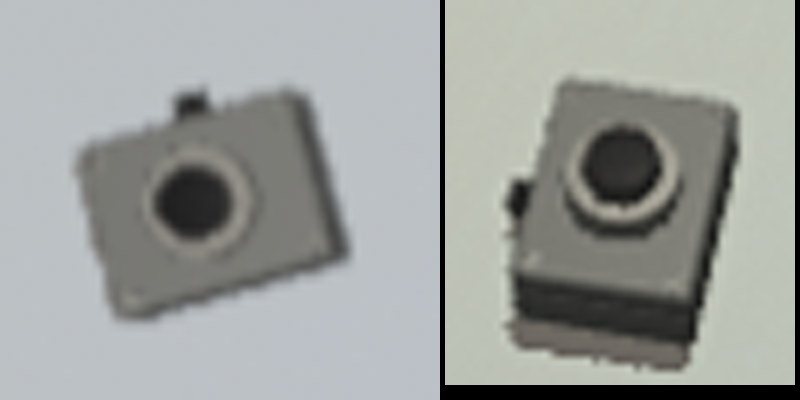

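```bash
python3 - <<'E'
from h import *
import pickle
print(r.tcp_to_tips)
p=pickle.load(open('top1.pkl','rb'));d=np.load('top1d.npy')
R=np.array(p['R']);t=np.array(p['t'])
for u,v in((503,270),(520,272),(560,262),(600,258),(515,340),(209,235),(388,240),(413,197),(300,200),(240,200)):
    o,dr=ray(p,u,v); s=d[v,u]; print((u,v),np.round(o+dr*s))
def mv(fr,to,yaw=.2228):
    D=np.subtract(to,fr);c,s=np.cos(yaw),np.sin(yaw);return np.round([ (c*D[0]+s*D[1])/10,(s*D[0]-c*D[1])/10,-D[2]/10],2)
a=(138,-609,248)
for to in((220,-400,230),(380,-253,180)): print(mv(a,to));a=to
open('h.py','a').write('''
def mv(fr,to,yaw=.2228):
    D=np.subtract(to,fr);c,s=np.cos(yaw),np.sin(yaw);return np.round([ (c*D[0]+s*D[1])/10,(s*D[0]-c*D[1])/10,-D[2]/10],2)
''')
E
```

```text
17.0
(503, 270) [ 307. -639.   42.]
(520, 272) [ 306. -643.  169.]
(560, 262) [ 332. -779.  158.]
(600, 258) [ 341. -891.  193.]
(515, 340) [ 135. -545.  346.]
(209, 235) [452. 346.  61.]
(388, 240) [ 420. -256.   27.]
(413, 197) [ 563. -345.   40.]
(300, 200) [568.  41.  -2.]
(240, 200) [573. 251.   4.]
[ 12.62 -18.57   1.8 ]
[ 18.85 -10.8    5.  ]
```

Request:
drive_tool([
  [0.5,-0.8,0,0],
  [1.1,-1.6,0.15,0],
  [1.1,-1.6,0.15,0],
  [1.1,-1.6,0.15,0],
  [1.1,-1.6,0.15,0],
  [1.1,-1.6,0.2,0],
  [1.1,-1.6,0.2,0],
  [1.1,-1.6,0.2,0],
  [1.1,-1.6,0.2,0],
  [1.1,-1.6,0.2,0],
  [1.1,-1.6,0.2,0],
  [1.1,-1.6,0.2,0],
], jaw=1)

```text
clock: 1.1
eef_pos: [220.4, -400.6, 228.0]
tcp_rot: [-3.141, -0.0, 0.223]
contact_force: [0.7, -0.3, 0.4]
opening: 0.0
```

Request:
drive_tool([
  [1.7,-1,0.4,0],
  [1.7,-1,0.4,0],
  [1.7,-1,0.4,0],
  [1.7,-1,0.4,0],
  [1.7,-1,0.4,0],
  [1.7,-1,0.4,0],
  [1.7,-1,0.4,0],
  [1.7,-1,0.4,0],
  [1.7,-1,0.4,0],
  [1.7,-1,0.4,0],
  [1,-0.6,0.4,0],
  [0,0,0,0],
])

```text
clock: 2.1
eef_pos: [373.0, -257.1, 183.6]
tcp_rot: [-3.14, 0.0, 0.225]
contact_force: [0.4, 0.3, -1.7]
opening: 0.0
```

```bash
python3 - <<'E'
from h import *
s=r.sense();print(s['eef_pos'],s['tcp_rot'],s['contact_force'])
im,d,p=grab('wrist','w1.png');import pickle;pickle.dump(p,open('w1.pkl','wb'))
R=np.array(p['R']);t=np.array(p['t']);print(-R.T@t,R[2])
def red(im):
    h=cv2.cvtColor(im,cv2.COLOR_RGB2HSV)
    m=((h[...,0]<12)|(h[...,0]>168))&(h[...,1]>110)&(h[...,2]>60)
    n,l,st,c=cv2.connectedComponentsWithStats(m.astype('uint8'))
    for i in range(1,n):
        if st[i][4]>40: print(c[i],st[i],onplane(p,*c[i],38))
red(im)
E
```

```text
[ 372.97712035 -257.12214645  183.5964543 ] [-3.14037663e+00  3.32370796e-04  2.24577763e-01] [ 0.36792538  0.26077158 -1.66508065]
[ 444.13884155 -242.48779134  308.81040689] [-0.28034134 -0.06240996 -0.95786937]
[446.69344609 146.52642706] [437 125  20  44 473] [ 442.72517747 -354.87030967   38.        ]
[613.79725086 166.76975945] [596 148  35  37 582] [ 463.57003692 -517.73974405   38.        ]
[326.44444444 159.27920228] [306 150  42  19 351] [ 407.98800028 -254.91517894   38.        ]
```

View pics/w1.png

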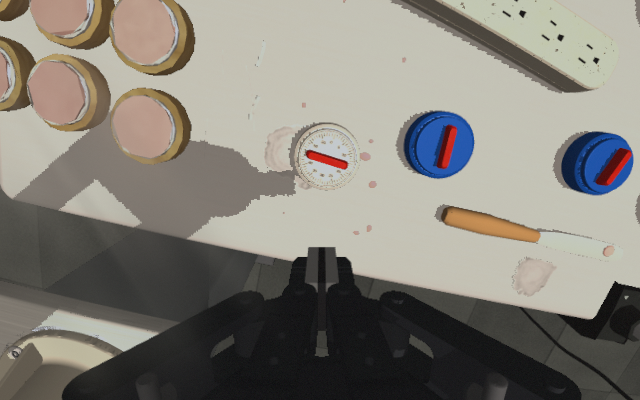

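The wrist view shows the white timer with its red bar at (326,159), i.e. about (408,-255). The blue ones at (440,145) and (605,165) are well clear.

Request:
drive_tool([
  [0.5,0.08,0.6,0],
  [0.5,0.08,1.2,0],
  [0.5,0.08,1.2,0],
  [0.5,0.08,1.2,0],
  [0.5,0.08,1.2,0],
  [0.5,0.08,1.2,0],
  [0.36,0.08,1.2,0],
  [0,0,1.2,0],
  [0,0,0.9,0],
  [0,0,0.4,0],
  [0,0,0,0],
  [0,0,0,0],
])

```text
clock: 3.15
eef_pos: [406.3, -257.4, 81.4]
tcp_rot: [-3.142, 0.0, 0.222]
contact_force: [-0.7, -0.5, 0.2]
opening: 0.002
```

```bash
python3 - <<'E'
from h import *
s=r.sense();print(s['clock'],s['eef_pos'],s['tcp_rot'],s['contact_force'])
im,d,p=grab('wrist','w2.png')
R=np.array(p['R']);t=np.array(p['t'])
tcp=s['eef_pos']; 
for q in (tcp+[0,0,-17],):
    c=R@q+t; print('tip proj',c[:2]/c[2]*p['fx']+[p['cx'],p['cy']],c[2])
h=cv2.cvtColor(im,cv2.COLOR_RGB2HSV)
m=((h[...,0]<12)|(h[...,0]>168))&(h[...,1]>110)&(h[...,2]>60)
n,l,st,c=cv2.connectedComponentsWithStats(m.astype('uint8'))
for i in range(1,n):
    if st[i][4]>40: print(c[i],st[i],onplane(p,*c[i],38))
E
```

```text
3.15 [ 406.28727944 -257.37968896   81.3824541 ] [-3.14153075e+00  1.26112475e-04  2.22349194e-01] [-0.74983807 -0.54736992  0.19598621]
tip proj [318.60602487 262.9127501 ] 157.07842553021953
[492.89270746 216.89270746] [ 476  185   34   64 1193] [ 444.11766718 -353.44884932   38.        ]
[315.50859454 235.89686552] [286 221  62  31 989] [ 409.77272305 -254.49484566   38.        ]
```

View pics/w2.png

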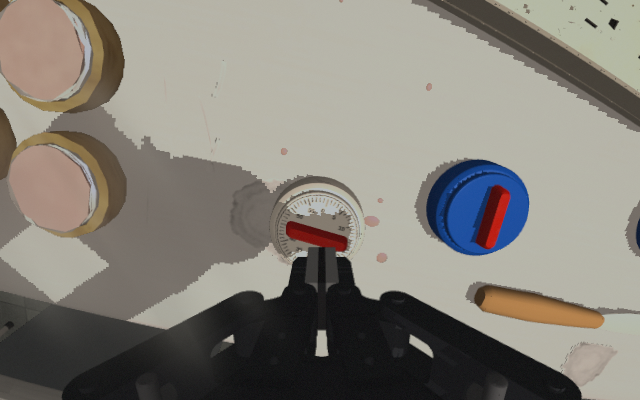

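Request:
drive_tool([
  [0.2,-0.2,0.1,0],
  [0,0,0,0],
  [0,0,0,0],
  [0,0,0,0],
  [0,0,0,0],
  [0,0,0,0],
  [0,0,0,0],
  [0,0,0,0],
  [0,0,0,0],
  [0,0,0,0],
  [0,0,0,0],
  [0,0,0,0],
])

```text
clock: 4.2
eef_pos: [408.0, -254.7, 80.3]
tcp_rot: [-3.142, 0.0, 0.223]
contact_force: [0.4, -0.2, -0.7]
opening: 0.002
```

Request:
drive_tool([
  [0,0,0,0],
  [0,0,0,0],
  [0,0,0,0],
  [0,0,0,0],
  [0,0,0,0],
  [0,0,0,0],
  [0,0,0,0],
  [0,0,0,0],
  [0,0,0,0],
  [0,0,0,0],
  [0,0,0,0],
  [0,0,0,0],
])

```text
clock: 5.2
eef_pos: [408.0, -254.7, 80.3]
tcp_rot: [-3.142, -0.0, 0.223]
contact_force: [0.2, -0.2, 0.8]
opening: -0.001
```

Request:
drive_tool([
  [0,0,0,0],
  [0,0,0,0],
  [0,0,0,0],
  [0,0,0,0],
  [0,0,0,0],
  [0,0,0,0],
  [0,0,0,0],
  [0,0,0,0],
  [0,0,0,0],
  [0,0,0,0],
])

```text
clock: 6.03
eef_pos: [407.9, -254.8, 80.3]
tcp_rot: [-3.142, 0.0, 0.223]
contact_force: [0.7, 0.3, -0.2]
opening: -0.001
```

Request:
drive_tool([
  [0,0,-1.2,0],
  [0,0,-2,0],
  [0.8,0.2,-2,0],
  [1.7,0.4,-1.8,0],
  [2,0.45,0,0],
  [2,0.45,0,0],
  [2,0.45,0,0],
  [2,0.45,0,0],
  [2,0.45,0,0],
  [1.8,0.4,0,0],
  [0.8,0.2,0,0],
  [0,0,0,0],
])

```text
clock: 7.03
eef_pos: [564.2, -255.0, 150.1]
tcp_rot: [3.141, -0.001, 0.224]
contact_force: [-0.0, 0.4, -0.4]
opening: -0.001
```

```bash
cat >> h.py <<'E'
def redw(fn):
    s=r.sense();print(s['clock'],s['eef_pos'],s['tcp_rot'],s['contact_force'])
    im,d,p=grab('wrist',fn)
    h=cv2.cvtColor(im,cv2.COLOR_RGB2HSV)
    m=((h[...,0]<14)|(h[...,0]>168))&(h[...,1]>110)&(h[...,2]>60)
    n,l,st,c=cv2.connectedComponentsWithStats(m.astype('uint8'))
    for i in range(1,n):
        if st[i][4]>40: print(c[i],st[i],onplane(p,*c[i],38))
E
python3 - <<'E'
from h import *
redw('w3.png')
E
```

```text
7.0333 [ 564.21347407 -254.99214458  150.10927706] [ 3.14124632e+00 -5.99832341e-04  2.23623534e-01] [-0.03927376  0.39865798 -0.42275743]
[326.19461698 179.37681159] [313 163  27  34 483] [ 588.48837406 -254.81190282   38.        ]
[556.46608315 352.50547046] [540 337  31  32 457] [ 470.1835906  -517.54513658   38.        ]
```

View pics/w3.png

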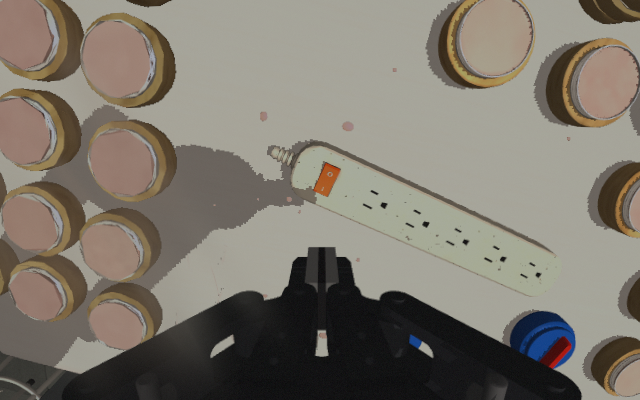

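The switch is at (326,179), i.e. (588,-254.5), and nothing tall stands near it.

Request:
drive_tool([
  [0.5,0.1,0.6,0],
  [0.6,0.12,1,0],
  [0.6,0.12,1.2,0],
  [0.5,0.1,1.2,0],
  [0.13,0.04,1.2,0],
  [0,0,1,0],
  [0,0,0.5,0],
  [0,0,0.3,0],
  [0,0,0,0],
  [0,0,0,0],
])

```text
clock: 7.92
eef_pos: [586.7, -254.7, 80.4]
tcp_rot: [3.142, -0.0, 0.223]
contact_force: [0.6, -0.3, 0.4]
opening: -0.002
```

```bash
python3 - <<'E'
from h import *
redw('w4.png')
E
```

```text
7.9167 [ 586.67238984 -254.66147708   80.44684207] [ 3.14150640e+00 -1.13347317e-04  2.22684994e-01] [ 0.62777574 -0.28986408  0.35433913]
[321.39506173 234.40432099] [303 217  36  38 648] [ 592.21731744 -254.86666455   38.        ]
```

View pics/w4.png

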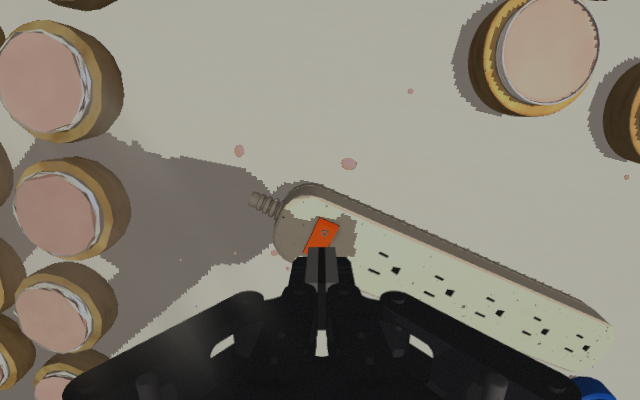

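The fingertips are over the switch, which they partly hide at (321,235). I'll nudge 1 mm and hold.

Request:
drive_tool([
  [0.1,0,0,0],
  [0,0,0,0],
  [0,0,0,0],
  [0,0,0,0],
  [0,0,0,0],
  [0,0,0,0],
  [0,0,0,0],
  [0,0,0,0],
  [0,0,0,0],
  [0,0,0,0],
  [0,0,0,0],
  [0,0,0,0],
])

```text
clock: 8.97
eef_pos: [587.6, -254.3, 80.3]
tcp_rot: [-3.142, 0.0, 0.223]
contact_force: [-0.4, 0.1, 0.7]
opening: 0.0
```

Request:
drive_tool([
  [0,0,0,0],
  [0,0,0,0],
  [0,0,0,0],
  [0,0,0,0],
  [0,0,0,0],
  [0,0,0,0],
  [0,0,0,0],
  [0,0,0,0],
  [0,0,0,0],
  [0,0,0,0],
  [0,0,0,0],
  [0,0,0,0],
])

```text
clock: 9.97
eef_pos: [587.6, -254.4, 80.3]
tcp_rot: [3.142, -0.0, 0.223]
contact_force: [-0.1, 0.4, 0.6]
opening: -0.002
```

Request:
drive_tool([
  [0,0,0,0],
  [0,0,0,0],
  [0,0,0,0],
  [0,0,0,0],
  [0,0,0,0],
  [0,0,0,0],
  [0,0,0,0],
  [0,0,0,0],
  [0,0,0,0],
  [0,0,0,0],
])

```text
clock: 10.8
eef_pos: [587.6, -254.3, 80.3]
tcp_rot: [3.142, 0.0, 0.223]
contact_force: [0.5, -0.5, -0.9]
opening: 0.002
```

```bash
python3 - <<'E'
from h import *
print(mv((587.7,-254.5,80),(587.7,-254.5,180)),mv((587,-254,180),(420,345,180)))
E
```

```text
[  0.   0. -10.] [ -3.05 -62.11   0.  ]
```

Rise, then traverse to the left half.

Request:
drive_tool([
  [0,0,-1,0],
  [0,0,-2,0],
  [0,0,-2,0],
  [0,0,-2,0],
  [0,-1,-2,0],
  [-0.1,-2,-1,0],
  [-0.1,-2.5,0,0],
  [-0.2,-2.5,0,0],
  [-0.2,-2.5,0,0],
  [-0.2,-2.5,0,0],
  [-0.2,-2.5,0,0],
  [-0.2,-2.5,0,0],
])

```text
clock: 11.8
eef_pos: [535.8, -80.4, 181.2]
tcp_rot: [3.141, -0.001, 0.223]
contact_force: [-0.0, 0.2, -0.1]
opening: 0.001
```

Request:
drive_tool([
  [-0.1,-2.5,0,0],
  [-0.1,-2.5,0,0],
  [-0.1,-2.5,0,0],
  [-0.1,-2.5,0,0],
  [-0.1,-2.5,0,0],
  [-0.1,-2.5,0,0],
  [-0.1,-2.5,0,0],
  [-0.1,-2.5,0,0],
  [-0.1,-2.5,0,0],
  [-0.1,-2.5,0,0],
  [-0.1,-2.5,0,0],
  [-0.1,-2.5,0,0],
])

```text
clock: 12.8
eef_pos: [457.8, 209.7, 181.2]
tcp_rot: [-3.141, -0.001, 0.223]
contact_force: [0.7, -0.5, 0.6]
opening: -0.0
```

Request:
drive_tool([
  [-0.1,-2.5,0,0],
  [-0.1,-2.5,0,0],
  [-0.1,-2.5,0,0],
  [-0.1,-2.5,0,0],
  [-0.1,-2,0,0],
  [-0.1,-1.5,0,0],
  [0,0,0,0],
  [0,0,0,0],
])

```text
clock: 13.47
eef_pos: [422.3, 339.2, 180.8]
tcp_rot: [-3.142, -0.0, 0.224]
contact_force: [0.3, -0.8, -0.4]
opening: 0.004
```

```bash
python3 - <<'E'
from h import *
s=r.sense();print(s['clock'],s['eef_pos'],s['tcp_rot'],s['contact_force'])
im,d,p=grab('wrist','w5.png')
c=im.max(2)
m=(c<45).astype('uint8');m[240:]=0
n,l,st,ce=cv2.connectedComponentsWithStats(m)
for i in range(1,n):
    if st[i][4]>150: print(ce[i],st[i],onplane(p,*ce[i],63))
E
```

```text
13.4667 [422.30780273 339.22531908 180.81067144] [-3.14157135e+00 -4.55562699e-04  2.24443928e-01] [ 0.30445641 -0.75433515 -0.43116869]
[316.9040404  111.22222222] [308 105  19  13 198] [495.01721858 357.88421054  63.        ]
[313.4941349 168.6627566] [300 147  37  39 682] [451.60338453 350.9132307   63.        ]
```

View pics/w5.png

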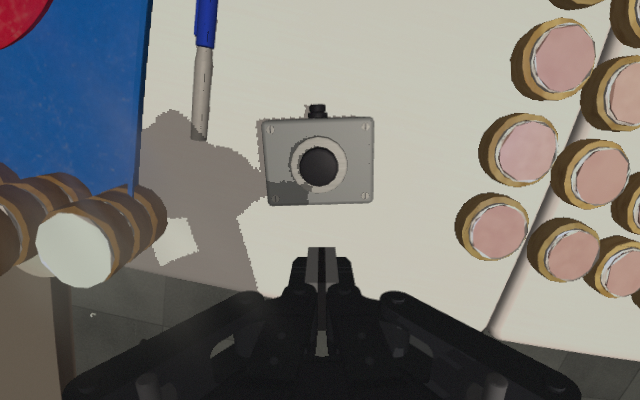

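Request:
drive_tool([
  [0.6,-0.05,0.6,0],
  [0.6,-0.05,1.1,0],
  [0.6,-0.05,1.2,0],
  [0.6,-0.05,1.2,0],
  [0.5,-0.03,1.2,0],
  [0.25,0,1.2,0],
  [0,0,1.2,0],
  [0,0,0.8,0],
  [0,0,0.4,0],
  [0,0,0.2,0],
  [0,0,0,0],
  [0,0,0,0],
])

```text
clock: 14.52
eef_pos: [452.8, 348.3, 89.7]
tcp_rot: [-3.141, -0.001, 0.223]
contact_force: [-0.5, -0.8, 0.4]
opening: 0.001
```

```bash
python3 - <<'E'
from h import *
import pickle
s=r.sense();print(s['clock'],s['eef_pos'],s['contact_force'])
im,d,p=grab('wrist','w6.png')
im,d,p=grab('scene'); cv2.imwrite('pics/s2.png',cv2.resize(im[260:340,250:330,::-1],None,fx=4,fy=4,interpolation=cv2.INTER_CUBIC))
w=cv2.imread('pics/w6.png')[150:300,200:440]
b=cv2.imread('pics/s2.png');o=np.zeros((320,800,3),'uint8');o[:300,:480]=cv2.resize(w,(480,300));o[:,480:]=b;cv2.imwrite('pics/c3.png',o)
E
```

```text
14.5167 [452.80723209 348.25536267  89.68177785] [-0.50846813 -0.79581505  0.39348658]
```

View pics/c3.png

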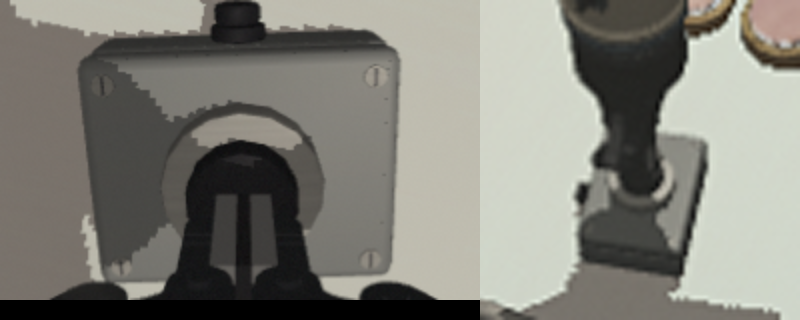

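The crop shows the fingertips centred on the cap at (243,190). Pressing down now, gently.

Request:
drive_tool([
  [0,0,0.3,0],
  [0,0,0.3,0],
  [0,0,0.2,0],
  [0,0,0.1,0],
  [0,0,0.1,0],
  [0,0,0.1,0],
  [0,0,0.1,0],
  [0,0,0.1,0],
  [0,0,0,0],
  [0,0,0,0],
])

```text
clock: 15.45
eef_pos: [452.6, 348.0, 76.3]
tcp_rot: [3.142, 0.0, 0.223]
contact_force: [-1.6, -0.6, 3.1]
opening: -0.003
```

Request:
drive_tool([
  [0,0,0.1,0],
  [0,0,0.1,0],
  [0,0,0.05,0],
  [0,0,0.05,0],
  [0,0,0,0],
  [0,0,0,0],
])

```text
clock: 15.95
eef_pos: [452.6, 348.0, 73.3]
tcp_rot: [3.142, 0.0, 0.223]
contact_force: [-1.2, -0.9, 4.9]
opening: -0.0
```

Request:
drive_tool([
  [0,0,0.05,0],
  [0,0,0.05,0],
  [0,0,0,0],
  [0,0,0,0],
  [0,0,0,0],
])

```text
clock: 16.37
eef_pos: [452.7, 348.0, 72.9]
tcp_rot: [3.142, 0.0, 0.223]
contact_force: [-4.1, -2.5, 12.3]
opening: 0.0
```

The force jumped to 12 N with the position stopped, so the button is at its end stop. Releasing.

Request:
drive_tool([
  [0,0,-0.2,0],
  [0,0,-0.3,0],
  [0,0,-0.5,0],
  [0,0,-1,0],
  [0,0,-2,0],
  [0,0,-2,0],
  [0,0,-2,0],
  [-1,0,-2,0],
  [-2,0,0,0],
  [-1.5,0,0,0],
  [0,0,0,0],
  [0,0,0,0],
])

```text
clock: 17.37
eef_pos: [408.8, 338.3, 173.1]
tcp_rot: [-3.141, -0.001, 0.223]
contact_force: [0.6, -0.0, 0.3]
opening: 0.0
```

```bash
python3 - <<'E'
from h import *
s=r.sense();print(s['clock'],s['eef_pos'],s['contact_force'])
im,d,p=grab('wrist','w7.png')
R=np.array(p['R']);t=np.array(p['t'])
def at(q):
    c=R@np.array(q)+t; return (c[:2]/c[2]*p['fx']+[p['cx'],p['cy']]).round().astype(int)
for q in((452.5,348.5,63),(475,370,41),(430,325,41),(452,310,0)):
    u,v=at(q);
    o,dr=ray(p,u,v);print((u,v),np.round(o+dr*np.median(d[v-2:v+3,u-2:u+3]),1))
# did the timer and strip stay? compare top views
T1=cv2.imread('pics/top1.png');im,_,_=grab('top','top2.png');T2=im[:,:,::-1]
for n,b in dict(timer=(370,225,405,262),strip=(365,175,455,215),blue=(405,220,480,245)).items():
    x0,y0,x1,y1=b;print(n,cv2.absdiff(T1[y0:y1,x0:x1],T2[y0:y1,x0:x1].copy()).mean())
    g=lambda I:cv2.cvtColor(np.ascontiguousarray(I[y0:y1,x0:x1]),cv2.COLOR_BGR2GRAY).astype(np.float32)
    print(cv2.phaseCorrelate(g(T1),g(T2)))
E
```

```text
17.3667 [408.81417522 338.2986961  173.05687297] [ 0.5514934  -0.02213397  0.29655889]
(np.int64(319), np.int64(152)) [452.8 348.8  62. ]
(np.int64(299), np.int64(116)) [474.9 370.5  39.7]
(np.int64(341), np.int64(182)) [429.5 324.4  39.5]
(np.int64(359), np.int64(154)) [456.  315.4  39.4]
timer 3.2226512226512227
((-0.005312637407651977, -0.0008084012162612453), 1.0000607557594776)
strip 3.2062037037037037
((0.023223682624774256, -0.022488402026620946), 1.0097862683402168)
blue 2.8341333333333334
((0.49952059451043596, 0.48713094945531665), 0.9780223278045654)
```

View pics/w7.png

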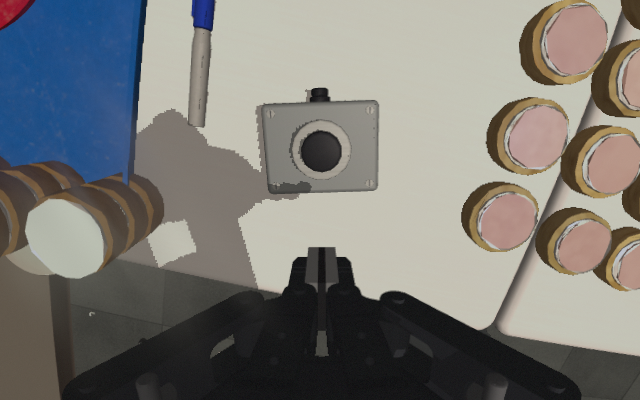

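```bash
python3 -c "
from rig import job
print(job.sign_off())"
```

```text
the job is handed in; nothing more can be done
None
```

I did the three steps in order and handed the job in at about 17.5 s on the robot's clock; sign-off gives no verdict.

- **Timer:** I held the shut fingertips about 25 mm above its bar grip for about 2.8 s, at (408, -255).
- **Power strip switch:** I held the same way about 25 mm above it for about 2.8 s, at (588, -254). In both holds the measured force stayed at noise level (about 1 N).
- **Start button:** I pressed until it reached its end stop. The force rose from 5 N to 12 N with almost no more travel, and then I released it.

**Last checks:**
- The button cap was back up, about 22 mm above the cover, with the gripper about 95 mm clear of it.
- The before and after top views show no movement of the timer or the strip.
- The same comparison gave a half-pixel shift for the area around the blue timers. I take this to be an artefact of that crop: the direct image difference there was as low as elsewhere, and I never came near them.
- The top, scene and wrist cameras disagreed by up to about 7 mm on the timer and 4 to 5 mm on the switch and button. I used the close wrist views for the timer and switch aim. For the button I also used a final crop.

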